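# Latch the plaster casting frame shut

### The job

The small white casting frame has to be closed round the plaster master tile that lies in it, ready for pouring. Swing the hinged half shut, hook the bail of the draw latch (the wire loop with the red knob) into the keeper so that it stays hooked when you let go of it, then push the blue-tipped lever past centre until it lies home against the front and the frame is clamped tight. Shut the hinged half and push the lever gently, and draw the bail home in the keeper until you feel it bear there and no harder, for the keeper is easily bent. Do not touch the tile, and leave the other things on the bench where they are.

Things in the scene. Friction and masses are not known exactly. Their poses are not given: they have to be found in the camera images.
- casting_frame: white walls 12 mm thick, tops at z = 60 mm, on a plywood board 150 x 192 x 12 mm fixed to the bench. Origin under the board's centre; x to the back, y to the left. Outer faces at x = -64 and 64, y = -84 and 84 mm. Left of the seam (y = -14 mm) fixed, right of it the hinged half. The draw latch crosses the seam on the front (-x) wall; its pivots are upright, its mid height is z = 36 mm
- gate (a joint): hinged half of the frame, on an upright hinge at the back seam (x = 67.5, y = -14 mm of the frame); 0 = shut, at its stop; grows (rad) as its front swings out to the frame's right, at most 0.40; stays where it is left (1 N moves it)
- gate_side (a point): on the outer face of the hinged half's right side wall, 24 mm from its front corner, 40 mm above the bench; its axes are those of the hinged half (when shut, of the frame). Push here toward +y to shut it
- latch_lever (a joint): lever of the draw latch: 0 = home, along the front wall, pointing to the frame's left; grows (rad) as it swings out from the wall and over to the right, at most 2.4. Stays where it is left (0.015 Nm, felt as 1 to 2 N at the bail's knob); moves along with the bail. With the bail hooked it stiffens toward a dead centre near 0.2 rad, needing 2 to 10 N at the blue tip, then snaps home
- latch_lever_hinge (a point): lever's pivot at mid height, 14 mm in front of the front wall (x = -78, y = 12, z = 36 mm of the frame); axes as the frame
- lever_pad (a point): centre of the outward face of the lever's blue tip (18 mm high, z = 27 to 45 mm, 24 mm long, 8 mm thick), 60 mm from the pivot. The point's -x axis is the normal of this face, the one to push on; its y axis points along the lever, away from the pivot
- bail_knob (a point): centre (z = 72 mm) of the upright red knob on the bail's free end, 12 mm thick, z = 53 to 91 mm; grip it from above by its upper part, above the walls; a loose sleeve, it turns freely. Below it, on the same axis, is the cross-bar; from there two rods at z = 21 and 51 mm run to the pin on the lever. A weak spring (0.1 N) kicks the bail away from the wall when it is free
- bail_bar (a point): middle (z = 36 mm) of the bail's cross-bar: upright, 9 mm thick. The bail is 72 mm long from here to its pin, which sits on the lever 16 mm from the pivot, toward the blue tip, 10 degrees to its wall side; so the bar reaches 59 to 86 mm from the pivot. Pulled, the bail stretches up to 16 mm at 5 N/mm
- keeper_nominal (a point): axis of the seated cross-bar if the keeper stands in the middle of its slots; 14 mm in front of the wall; when shut, 64 mm right of the lever's pivot; axes as gate_side. The keeper is screwed down up to 5 mm to either side of this (along y), NOT measured: feel for it (3 to 6 N is enough, over 10 N by hand bends it). Left short of the web, the bar may spring out when let go
- keeper_lip (a point): on the keeper in its middle place: outer face of the lip's end. The keeper is a 22 mm high steel hook (z = 25 to 47 mm): a 5 mm web stands out from the wall, then a lip turns 5 mm to the right, 20.5 to 24.5 mm in front of the wall. The bar goes in from the right, round the lip's end, between lip and wall (8.5 to 16 mm off the wall), then is drawn left (+y) against the web
- master_mid (a point): centre of the plaster master tile lying loose in the frame, 59 x 74 x 27 mm; leave it alone
- jar_blue: small screw-lid jar, blue body, black lid, 56 mm across, 70 high; bystander; origin under its centre
- jar_white: small screw-lid jar, pale blue body, white lid, 56 mm across, 70 high; bystander; origin under its centre
- water_cup: off-white cup, 69 mm across, 64 high; bystander; origin under its centre
- slip_bottle: white squeeze bottle with a red nozzle, 58 mm across, 137 high; bystander; origin under its centre
- clay_lump: lump of brown clay, 66 x 88 x 43 mm; bystander; origin under its centre

How it is judged:
By the outcome, as a careful person would: the job done as asked, in the order asked, and still so for the second after the job is handed in, with the robot touching nothing.
It also fails if it takes over 70 s, if anything falls off the work surface, if the arm or the gripper's body presses on something with over 40 N, if the wrist force passes 120 N, or if a joint passes its speed limit or range.

### The arm

A 7-joint arm with a two-finger parallel gripper is mounted at the origin on a cart in front of the work surface, level with it; the furniture and walls round the work are solid. World frame = base frame: x ahead of the robot, y to its left, z up, the work surface at z = 0. Lengths are in mm, angles in rad, forces in N, time in s.
With the tool pointing down it reaches from about 400 to 875 mm from the base axis. Payload 4.4 kg.
Tool frame: the origin (TCP) lies at the very end of the fingers, on their centre line; the grasp point (between the pads) lies behind it (ctrl.hold_point_z is the z of the grasp point in the tool frame, in mm); z points along the fingers, y is the direction in which the jaws open and shut (so a half turn about z gives the same grasp; the last joint's range is limited). The gripper opens to 85 mm and grips with 20 to 120 N. Pads are 22 mm wide; open, the fingers measure 114 mm over their backs; the gripper's body (76 mm by 85 mm) begins 54 mm behind the grasp point. The pads swing forward as they close: fully open they stand 13 mm farther back than shut.
Start: joints at [-1.344, 0.628, 0.038, 1.517, -0.027, 0.996, -0.02], TCP at [187.588, 622.357, 231.313] pointing down, gripper open.
Joint ranges: [-3.06, 3.06], [-0.37, 2.12], [-1.25, 1.32], [0.18, 2.47], [-1.1, 4.24], [0.23, 1.98], [-2.94, 2.94]. Speed limits (rad/s): [2.57, 2.57, 3.14, 3.14, 3.14, 3.14, 3.14].

### API

Orientations are given as [roll, pitch, yaw] about the fixed x, y, z axes, in that order (R = Rz(yaw) Ry(pitch) Rx(roll)).
In Python, from cell import ctrl, vision gives the robot as it stands.
- The arm moves only by the shell command python3 -m crank 'ROWS' [OPENING]. ROWS is JSON, a list of rows, each an object of numbers: "x", "y", "z": the shift along the tool's x, y, z in cm; "spin": the turn about the tool's z in rad. A call has 1 to 5 rows; each row shifts and turns the commanded pose from where the row before left it, along the tool's axes as they then stand; what a row does not reach is not made up. A row lasts 1/10 s, in which the tool goes at most 50 mm and 8.59 degrees, less where a joint would pass 70% of its speed; a pose out of reach is approached as far as the arm can. A call is refused whole if a number of a shift passes 5 or a number of a turn 0.15, either way. A call with a gripper value outside its range is refused whole. OPENING is the opening in per cent of the stroke, from 0 (shut) to 100 (fully open), set as the call begins (- or left out, the last holds). The fingers move at their own pace and stop on an object; the grip force is fixed at half the most. Time passes only in rows, so rows that do not move let the fingers close. It gives the time, the measured TCP pose, the force and the opening at its end, in the units of the state.
- ctrl.read_state(): the state, without advancing time (a new reading comes with each control period).
- vision.get_image(name): name is "scene" or "top" or "wrist"; returns the picture (384x512x3 uint8, blue, green, red); there is no depth.
- vision.calibration(name): a dict with "vfov" (degrees; the focal length in pixels is half the picture's height over the tangent of half this angle, whatever the lens; pixels are square), "cx", "cy" (the principal point, pixels), "eye" and "rotation" of the camera in the world. Camera axes: x right, y up, looking along -z (the intrinsics and any distortion apply to the point x, -y, -z); pixel columns grow to the right and rows downward; lengths in mm; the calibration is good to about 2 mm. The wrist camera is an equidistant fisheye: a pixel r from the principal point sees the ray r / f radians off the axis. A picture is of the moment at which its call begins: read the wrist's pose just before it. calibration takes no time and is no camera call; for the wrist camera it gives the pose at the moment of the call.
- ctrl.finish_job(): hands the job in, once; it reports no verdict.
Trained networks look in the newest picture that a camera, given by its name, has taken for a name from the list of things; names that differ only in an ending like _2 or _b are one class to them, and where a whole thing is asked for, a point or a joint stands for the part that bears it (a point fixed in the world has none). Each returns a list of dicts, best first, with "score" (0 to 1); they miss things now and then, are a little off and sometimes report something else, mostly with a low value. They report only what shows in the picture. A call takes as long as a camera call.
- vision.boxes_of(name, camera): "extent" ([left, top, right, bottom] in pixels, round what is visible of it).
- vision.regions_of(name, camera): "mask" (384x512 bool, what is visible of it) and "extent" ([left, top, right, bottom] in pixels, round what is visible of it).
- vision.place_of(name, camera): "point" ([column, row] in pixels: a listed point, or the origin of a listed thing).
The state is a dict: "clock": time; "qpos": joint angles; "qd": joint speeds; "tau": joint torques, N m; "eef_pos": TCP position; "tool_rot": TCP orientation; "force": force on the tool from outside, world axes, zero at the start; "torque": the same for the moment, N m; "width": finger opening in mm.
Only numpy, scipy, OpenCV 4.12 (cv2) and the standard library are available. Lean on these libraries where they do the work, as an engineer would, in place of code of your own. Each camera call takes 0.05 s, during which the arm holds its last target.

## Working session

There is one attempt and no reset: what is moved stays moved. The work goes in short steps, Python scripts to look and compute and a shell command to move; the robot and the scene stay as the last step left them, time stands still between calls to the robot, and variables do not carry over. Pictures are saved under pics/ and viewed, and the job is handed in when it is done.

```bash
ls; mkdir -p pics; cat > h.py <<'E'
import numpy as np, cv2
from cell import ctrl, vision
def snap(n,f):
    im=vision.get_image(n); cv2.imwrite('pics/'+f,im); return im
E
python3 - <<'E'
from h import *
s=ctrl.read_state(); print({k:np.round(v,3) for k,v in s.items()}); print(ctrl.hold_point_z)
for n in ['scene','top','wrist']:
    snap(n,n+'0.png'); print(n,vision.calibration(n))
E
```

```text
pics
{'clock': np.float64(0.0), 'qpos': array([-1.344,  0.629,  0.038,  1.518, -0.027,  0.996, -0.02 ]), 'qd': array([-0.001, -0.   , -0.003, -0.   ,  0.   , -0.001, -0.002]), 'tau': array([ 1.0000e-03, -5.6341e+01,  1.2260e+00, -1.9345e+01,  1.1000e-02,
        1.0000e-02,  0.0000e+00]), 'eef_pos': array([187.412, 621.731, 230.366]), 'tool_rot': array([-3.14 ,  0.   ,  2.849]), 'force': array([-0.336,  0.086,  0.132]), 'torque': array([0.043, 0.068, 0.042]), 'width': np.float64(85.514)}
-18.700000000000003
scene {'vfov': 49.04773962952778, 'cx': 256.74797949949976, 'cy': 190.49901302649647, 'eye': array([ 229.83369705, 1046.01934611,  561.71943855]), 'rotation': array([ 1.03079463, -0.02348307, -2.61324887])}
top {'vfov': 42.92609696756884, 'cx': 257.7036967918194, 'cy': 192.9552283589209, 'eye': array([ 553.12282019,  346.98351871, 1084.72207938]), 'rotation': array([ 0.0619538 , -0.01814436, -1.56387337])}
wrist {'vfov': 65.70646984690485, 'cx': 258.33448098343314, 'cy': 185.19482703104714, 'eye': array([114.39372128, 644.2577255 , 373.45634606]), 'rotation': array([-3.04834627e-01,  9.83063423e-04,  1.27771258e+00])}
```

View pics/scene0.png

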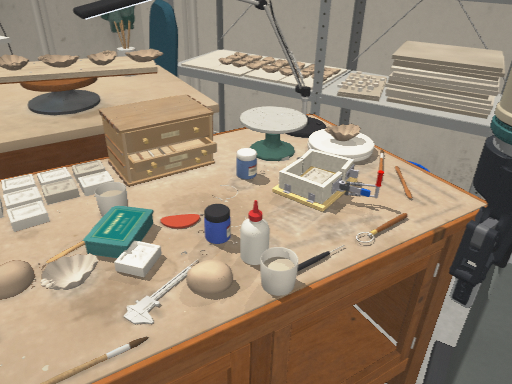

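View pics/top0.png

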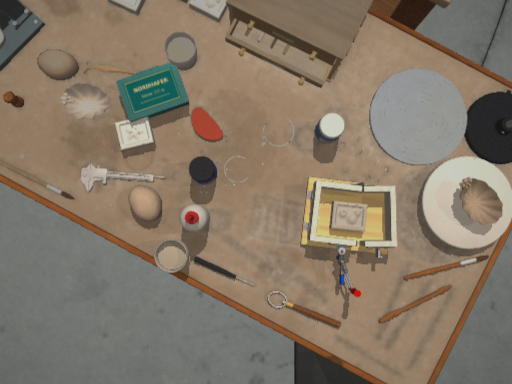

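View pics/wrist0.png

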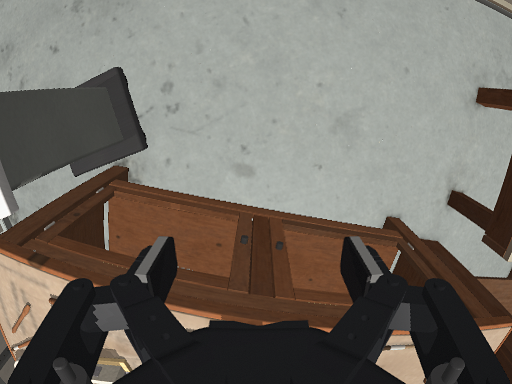

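Top view: frame centred near (350,215), its front wall facing down in the picture (−x world). The lever is at about (342,268), the red knob at (357,293), and the gate's right side is at about (390,215), slightly open.

```bash
cat >> h.py <<'E'
from scipy.spatial.transform import Rotation as Ro
def rot(r): return Ro.from_euler('xyz',r).as_matrix()
def ray(c,uv,fish=False):
    f=192/np.tan(np.radians(c['vfov']/2)); x=(uv[0]-c['cx']); y=(uv[1]-c['cy'])
    if fish:
        r=np.hypot(x,y); th=r/f; d=np.array([np.sin(th)*x/r,-np.sin(th)*y/r,-np.cos(th)])
    else: d=np.array([x/f,-y/f,-1])
    return rot(c['rotation'])@d
def atz(c,uv,z,fish=False):
    d=ray(c,uv,fish); e=np.array(c['eye']); return e+d*(z-e[2])/d[2]
def proj(c,P,fish=False):
    f=192/np.tan(np.radians(c['vfov']/2)); q=rot(c['rotation']).T@(np.array(P)-c['eye']); a=np.array([q[0],-q[1]]); 
    if fish:
        n=np.hypot(*a); a=a/n*np.arctan2(n,-q[2])
    else: a=a/(-q[2])
    return np.array([c['cx'],c['cy']])+f*a
E
python3 - <<'E'
from h import *
Z=dict(casting_frame=0,gate_side=40,latch_lever_hinge=36,lever_pad=36,bail_knob=72,bail_bar=36,keeper_nominal=36,keeper_lip=36,master_mid=25,jar_blue=0,jar_white=0,water_cup=0,slip_bottle=0,clay_lump=0)
for cam in ['top','scene']:
    c=vision.calibration(cam)
    for n,z in Z.items():
        r=vision.place_of(n,cam)
        for k in r[:2]: print(cam,n,round(k['score'],2),np.round(k['point'],1),np.round(atz(c,k['point'],z),1))
im=cv2.imread('pics/top0.png')[165:315,290:410]; cv2.imwrite('pics/topz.png',cv2.resize(im,None,fx=4.9,fy=4,interpolation=cv2.INTER_CUBIC)[:600])
im=cv2.imread('pics/scene0.png')[140:220,260:400]; cv2.imwrite('pics/scz.png',cv2.resize(im,None,fx=5,fy=5,interpolation=cv2.INTER_CUBIC))
E
```

```text
top casting_frame 0.85 [347.7 214.6] [573.9 127.    0. ]
top gate_side 0.65 [395.  234.3] [531.6  33.5  40. ]
top latch_lever_hinge 0.64 [343.  251.4] [494.3 144.7  36. ]
top lever_pad 0.73 [343.3 279. ] [435.7 144.3  36. ]
top bail_knob 0.39 [353.7 292.6] [412.1 129.9  72. ]
top bail_bar 0.58 [350.  289.6] [413.4 130.1  36. ]
top keeper_nominal 0.73 [380.8 254. ] [489.2  63.4  36. ]
top keeper_nominal 0.67 [349.1 287.4] [418. 132.  36.]
top keeper_lip 0.71 [377.6 258.3] [480.   70.4  36. ]
top master_mid 0.62 [347.7 212.9] [577.1 132.   25. ]
top master_mid 0.35 [352.9 292.7] [405.3 121.6  25. ]
top jar_blue 0.65 [202.5 173.9] [662.1 451.    0. ]
top jar_white 0.67 [325.4 133.5] [755.7 176.5   0. ]
top jar_white 0.53 [393.  232.5] [534.8  26.    0. ]
top water_cup 0.21 [379.2 259.5] [474.9  57.3   0. ]
top slip_bottle 0.69 [195.9 216.4] [567.4 464.3   0. ]
top clay_lump 0.6 [149.5 204.2] [593.7 567.2   0. ]
scene casting_frame 0.67 [314.9 187.3] [569.3 132.8   0. ]
scene gate_side 0.78 [344.2 163.2] [529.5  34.   40. ]
scene latch_lever_hinge 0.64 [339.9 185.5] [498.  149.2  36. ]
scene lever_pad 0.95 [363.  191.7] [439.1 147.2  36. ]
scene bail_knob 0.49 [379.4 180.4] [407.9 136.   72. ]
scene keeper_nominal 0.89 [352.7 171.2] [496.2  58.4  36. ]
scene keeper_lip 0.65 [358. 173.] [480.9  60.5  36. ]
scene master_mid 0.73 [256.2 258.9] [540.4 491.   25. ]
scene master_mid 0.67 [317.  177.6] [569.8 123.7  25. ]
scene jar_blue 0.65 [217.7 232.1] [673.6 431.7   0. ]
scene jar_white 0.57 [245.8 175.1] [758.2 174.7   0. ]
scene water_cup 0.85 [276.2 283.2] [486.9 506.1   0. ]
scene water_cup 0.73 [315.1 177.7] [589.9  84.2   0. ]
scene slip_bottle 0.92 [257.5 256.4] [556.6 456.9   0. ]
scene clay_lump 0.7 [210.6 282.6] [593.6 570.1   0. ]
```

View pics/topz.png

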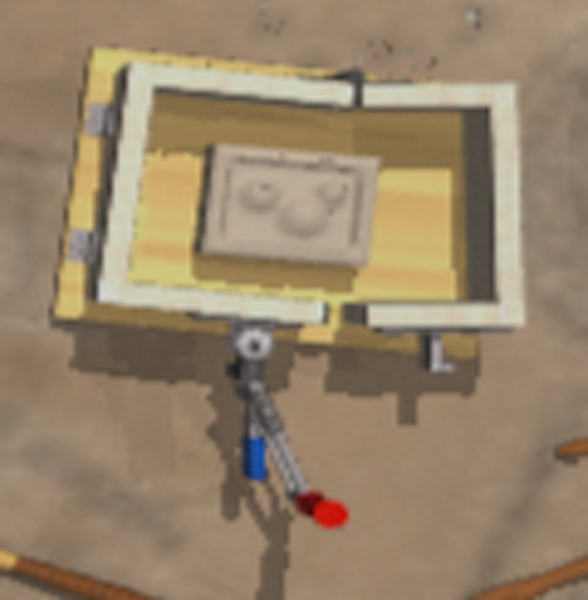

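View pics/scz.png

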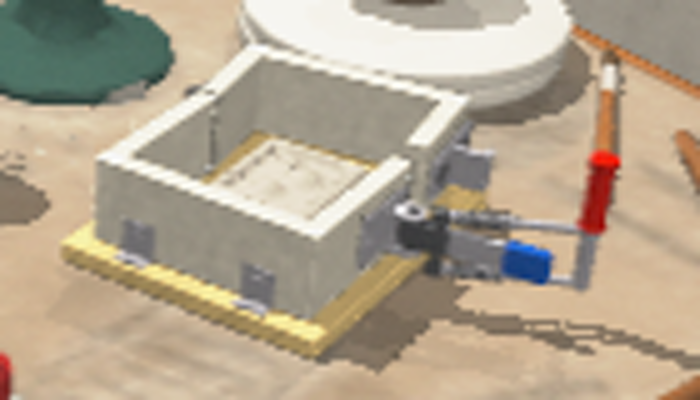

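```bash
cat > fit.py <<'E'
from h import *
from scipy.optimize import least_squares
T=lambda u,v:(290+u/4.9,165+v/4)
S=lambda u,v:(260+u/5,140+v/5)
obs=[('top',(64,84,60),T(130,65)),('top',(-64,84,60),T(98,300)),('top',(-64,-14,60),T(325,320)),('top',(52,72,60),T(155,88)),
('top',(75,96,12),T(92,45)),('top',(-75,96,12),T(52,318)),
('scene',(-64,84,60),S(320,238)),('scene',(64,84,60),S(97,158)),('scene',(-64,-14,60),S(410,158)),('scene',(-75,96,0),S(315,357)),('scene',(75,96,12),S(62,240))]
gob=[('top',(-64,-84,60),T(522,325)),('top',(64,-84,60),T(515,85)),('top',(-64,-14,60),T(368,325)),('top',(52,-72,60),T(492,108)),('scene',(-64,-84,60),S(468,97))]
C={n:vision.calibration(n) for n in('top','scene')}
def world(p,P): 
    c,s=np.cos(p[2]),np.sin(p[2]); return np.array([p[0]+c*P[0]-s*P[1],p[1]+s*P[0]+c*P[1],P[2]])
def gate(g,P):
    # positive: front swings to right (-y) : rotation about hinge
    dx,dy=P[0]-67.5,P[1]+14; c,s=np.cos(g),np.sin(g)
    return np.array([67.5+c*dx-s*dy,-14+s*dx+c*dy,P[2]])
def res(p):
    r=[proj(C[n],world(p,P))-uv for n,P,uv in obs]+[proj(C[n],world(p,gate(p[3],P)))-uv for n,P,uv in gob]
    return np.array(r)
if __name__=='__main__':
    s=least_squares(lambda p:res(p).ravel(),[570,130,0,.1],loss='soft_l1')
    print(s.x); print(np.round(res(s.x),1)); p=s.x
    np.save('pose.npy',p)
    W=lambda n,P:print(n,np.round(world(p,P),1))
    W('hinge',(-78,12,36)); W('keeper shut',(-78,-52,36)); W('gate_side',gate(p[3],(-40,-84,40))); W('keeper now',gate(p[3],(-78,-52,36)))
    print('gate yaw',p[2]+p[3])
E
python3 fit.py
```

```text
[ 5.71173782e+02  1.28088294e+02 -1.06340024e-01  1.18151460e-01]
[[ 0.  -0.5]
 [ 0.1  1.2]
 [ 0.2  1.5]
 [-0.1 -0. ]
 [-0.1  0.8]
 [ 0.8  0.3]
 [-0.6 -0.5]
 [-0.9 -0.6]
 [ 0.   0.1]
 [-0.6  0.5]
 [-1.  -0.1]
 [ 0.5  0.4]
 [ 0.6 -0.4]
 [-1.2  0.6]
 [-0.2 -0.4]
 [-0.3 -0.5]]
hinge [494.9 148.3  36. ]
keeper shut [488.1  84.7  36. ]
gate_side [530.1  35.7  40. ]
keeper now [491.8  67.3  36. ]
gate yaw 0.011811436229224884
```

```bash
cat >> h.py <<'E'
from fit import world,gate
def st():
    s=ctrl.read_state(); p=np.load('pose.npy'); e=s['eef_pos']; c,k=np.cos(p[2]),np.sin(p[2]); d=e[:2]-p[:2]
    print('t',round(float(s['clock']),2),'eef',np.round(e,1),'rpy',np.round(s['tool_rot'],3),'F',np.round(s['force'],2),'w',round(float(s['width']),1),'j',np.round(s['qpos'],2))
    print(' frame xy',np.round([c*d[0]+k*d[1],-k*d[0]+c*d[1]],1),'Fframe',np.round([c*s['force'][0]+k*s['force'][1],-k*s['force'][0]+c*s['force'][1]],2)); return s
def to(x,y,z):
    s=ctrl.read_state(); R=rot(s['tool_rot']); print('shift cm',np.round(R.T@(np.array([x,y,z])-s['eef_pos'])/10,2))
def tof(fx,fy,z):
    w=world(np.load('pose.npy'),(fx,fy,z)); print('world',np.round(w,1)); to(*w)
def tri(*cs):
    A=np.zeros((3,3));b=np.zeros(3)
    for c,uv,f in cs:
        d=ray(c,uv,f); d/=np.linalg.norm(d); M=np.eye(3)-np.outer(d,d); A+=M; b+=M@c['eye']
    return np.linalg.solve(A,b)
E
sed -i 's/^from h import \*/import numpy as np\nfrom scipy.optimize import least_squares/; s/^from scipy.optimize import least_squares$/&/' fit.py
cat > fit2.py <<'E'
E
python3 - <<'E'
# separate geometry from fitting to avoid circular import
src=open('fit.py').read()
g='''import numpy as np
def world(p,P): 
    c,s=np.cos(p[2]),np.sin(p[2]); return np.array([p[0]+c*P[0]-s*P[1],p[1]+s*P[0]+c*P[1],P[2]])
def gate(g,P):
    dx,dy=P[0]-67.5,P[1]+14; c,s=np.cos(g),np.sin(g)
    return np.array([67.5+c*dx-s*dy,-14+s*dx+c*dy,P[2]])
'''
open('geo.py','w').write(g)
h=open('h.py').read().replace('from fit import','from geo import'); open('h.py','w').write(h)
E
python3 -m crank '[{"spin":-0.15},{"spin":-0.037}]' 0
python3 - <<'E'
from h import *
st(); p=np.load('pose.npy')
w=world(p,gate(p[3],(-46,-84,40))); print(w); to(w[0],w[1]-42,231)
ct,cs=vision.calibration('top'),vision.calibration('scene')
for n,a,b in [('knob',(353.7,292.6),(379.4,180.4)),('pad',(343.3,279),(363,191.7)),('lhinge',(343,251.4),(339.9,185.5)),('keep',(380.8,254),(352.7,171.2)),('lip',(377.6,258.3),(358,173))]:
    P=tri((ct,a,0),(cs,b,0)); d=P[:2]-p[:2]; c,k=np.cos(p[2]),np.sin(p[2]); print(n,np.round(P,1),'frame',np.round([c*d[0]+k*d[1],-k*d[0]+c*d[1]],1))
print(atz(ct,(467,203),25),atz(ct,(421,203),25))
E
```

```text
t 1.55 eef [187.6 622.3 231.3] rpy [-3.142 -0.     2.849] F [-0.35  0.69  1.02] w 85.6 j [-1.34  0.63  0.04  1.52 -0.03  1.   -0.02]
 frame xy [-433.9  450.7] Fframe [-0.42  0.64]
[524.14123178  35.66726142  40.        ]
shift cm [-5.037e+01 -5.048e+01  3.000e-02]
knob [410.4 128.6  67.6] frame [-159.9  -16.5]
pad [437.6 144.9  35.4] frame [-134.7    2.5]
lhinge [496.6 145.4  34.6] frame [-76.    9.3]
keep [491.8  65.5  40.5] frame [-72.3 -70.6]
lip [479.3  71.4  41.4] frame [-85.3 -66.1]
[ 600.66282168 -130.11730759   25.        ] [599.88528725 -28.80254744  25.        ]invalid input at $[0]: expected keys x, y, z, spin
```

```bash

python3 -m crank '[{"x":0,"y":0,"z":0,"spin":-0.15},{"x":0,"y":0,"z":0,"spin":-0.037}]' 0
python3 - <<'E'
from h import *
st(); p=np.load('pose.npy')
w=world(p,gate(p[3],(-46,-84,40))); to(w[0],w[1]-42,231)
E
```

```text
clock: 1.75
eef_pos: [187.6, 622.4, 231.3]
tool_rot: [3.142, -0.0, 3.04]
force: [0.0, -0.7, 0.1]
width: 59.5
t 1.75 eef [187.6 622.4 231.3] rpy [ 3.142 -0.     3.04 ] F [ 0.04 -0.66  0.14] w 59.5 j [-1.31  0.63 -0.01  1.52  0.01  1.    0.14]
 frame xy [-433.9  450.8] Fframe [ 0.11 -0.66]
shift cm [-3.988e+01 -5.912e+01  2.000e-02]
```

```bash
R='x'
python3 -m crank '[{"x":-2.66,"y":-3.94,"z":0,"spin":0},{"x":-2.66,"y":-3.94,"z":0,"spin":0},{"x":-2.66,"y":-3.94,"z":0,"spin":0},{"x":-2.66,"y":-3.94,"z":0,"spin":0},{"x":-2.66,"y":-3.94,"z":0,"spin":0}]'
python3 -m crank '[{"x":-2.66,"y":-3.94,"z":0,"spin":0},{"x":-2.66,"y":-3.94,"z":0,"spin":0},{"x":-2.66,"y":-3.94,"z":0,"spin":0},{"x":-2.66,"y":-3.94,"z":0,"spin":0},{"x":-2.66,"y":-3.94,"z":0,"spin":0}]'
python3 -m crank '[{"x":-2.66,"y":-3.94,"z":0,"spin":0},{"x":-2.66,"y":-3.94,"z":0,"spin":0},{"x":-2.66,"y":-3.94,"z":0,"spin":0},{"x":-2.66,"y":-3.94,"z":0,"spin":0},{"x":-2.66,"y":-3.94,"z":0,"spin":0}]'
python3 - <<'E'
from h import *
st(); p=np.load('pose.npy')
w=world(p,gate(p[3],(-46,-84,40))); to(w[0],w[1]-42,36)
snap('wrist','w1.png')
E
```

```text
clock: 2.25
eef_pos: [299.8, 410.8, 231.5]
tool_rot: [3.141, 0.0, 3.036]
force: [0.2, -0.3, 0.8]
width: -0.1
clock: 2.75
eef_pos: [411.3, 200.8, 231.7]
tool_rot: [3.141, 0.001, 3.036]
force: [0.7, 0.4, -0.5]
width: 0.2
clock: 3.25
eef_pos: [522.8, -9.3, 231.6]
tool_rot: [3.141, 0.001, 3.036]
force: [-0.1, 0.7, -0.2]
width: -0.2
t 3.25 eef [522.8  -9.3 231.6] rpy [3.141e+00 1.000e-03 3.036e+00] F [-0.15  0.73 -0.22] w -0.2 j [-0.08  0.45  0.06  1.87 -0.03  0.82  1.46]
 frame xy [ -33.6 -141.7] Fframe [-0.22  0.71]
shift cm [-0.09  0.3  19.56]
```

View pics/w1.png

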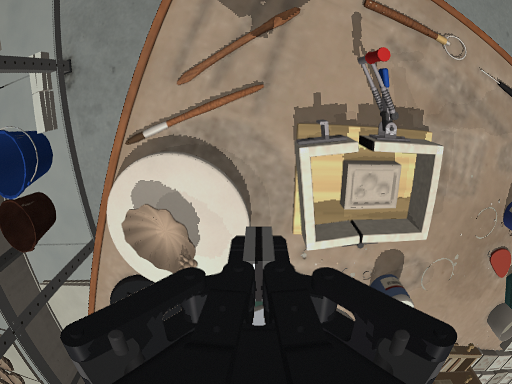

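Wrist view: the fingertips (258,240) hang between the plaster bat (left) and the gate (outer right wall at x≈302). The knob is at (383,55), the pad at (385,75), the keeper at (323,128).

```bash
python3 - <<'E'
from h import *
im=cv2.imread('pics/w1.png')[30:260,285:450]; cv2.imwrite('pics/w1z.png',cv2.resize(im,None,fx=4,fy=2.6,interpolation=cv2.INTER_CUBIC))
im=cv2.imread('pics/w1.png')[115:260,285:455]; cv2.imwrite('pics/w1z.png',cv2.resize(im,None,fx=4,fy=4,interpolation=cv2.INTER_CUBIC))
E
```

```text
(no output)
```

View pics/w1z.png

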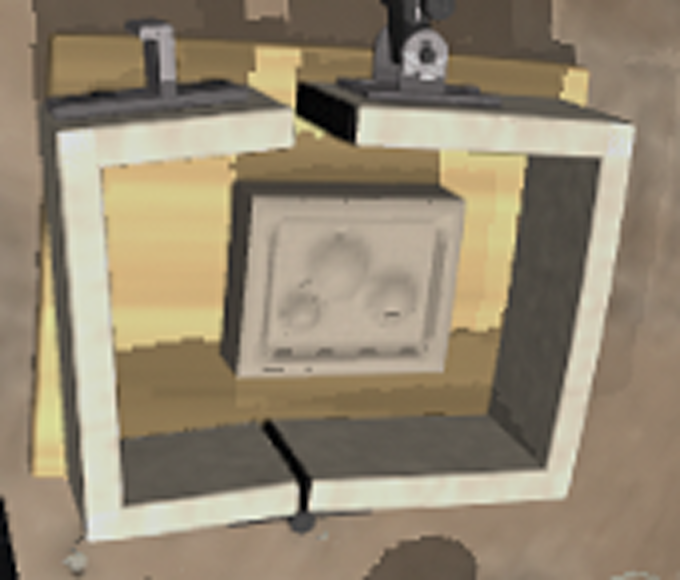

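```bash
cat > fit3.py <<'E'
from h import *
from scipy.optimize import least_squares
T=lambda u,v:(290+u/4.9,165+v/4)
S=lambda u,v:(260+u/5,140+v/5)
V=lambda u,v:(285+u/4,115+v/4)
obs=[('top',(64,84,60),T(130,65)),('top',(-64,84,60),T(98,300)),('top',(-64,-14,60),T(325,320)),('top',(52,72,60),T(155,88)),
('top',(75,96,12),T(92,45)),('top',(-75,96,12),T(52,318)),
('scene',(-64,84,60),S(320,238)),('scene',(64,84,60),S(97,158)),('scene',(-64,-14,60),S(410,158)),('scene',(-75,96,0),S(315,357)),('scene',(75,96,12),S(62,240)),
('wrist',(-64,84,60),V(633,123)),('wrist',(64,84,60),V(568,498)),('wrist',(-64,-14,60),V(360,107)),('wrist',(64,-14,60),V(312,511)),('wrist',(52,72,60),V(545,467)),('wrist',(-52,72,60),V(601,158))]
gob=[('top',(-64,-84,60),T(522,325)),('top',(64,-84,60),T(515,85)),('top',(-64,-14,60),T(368,325)),('top',(52,-72,60),T(492,108)),('scene',(-64,-84,60),S(468,97)),
('wrist',(-64,-84,60),V(58,132)),('wrist',(64,-84,60),V(90,540)),('wrist',(-64,-14,60),V(297,107)),('wrist',(-52,-72,60),V(102,167)),('wrist',(52,-72,60),V(124,505))]
C={n:vision.calibration(n) for n in('top','scene','wrist')}
def res(p,cams):
    r=[proj(C[n],world(p,P),n=='wrist')-uv for n,P,uv in obs if n in cams]+[proj(C[n],world(p,gate(p[3],P)),n=='wrist')-uv for n,P,uv in gob if n in cams]
    return np.array(r)
for cams in (('wrist',),('top','scene'),('top','scene','wrist')):
    s=least_squares(lambda p:res(p,cams).ravel(),[570,130,-.1,.1],loss='soft_l1'); print(cams,np.round(s.x,4),s.cost)
print(np.round(res(s.x,cams)[[*range(11,17),*range(22,27)]],1))
np.save('pose.npy',s.x); p=s.x
c=C['wrist']
for n in ['bail_knob','lever_pad','latch_lever_hinge','keeper_lip','keeper_nominal','gate_side']:
    z={'bail_knob':72,'gate_side':40}.get(n,36)
    for k in vision.place_of(n,'wrist')[:1]:
        P=atz(c,k['point'],z,True); d=P[:2]-p[:2]; cc,kk=np.cos(p[2]),np.sin(p[2]); print(n,round(k['score'],2),np.round(k['point'],1),np.round(P,1),'frame',np.round([cc*d[0]+kk*d[1],-kk*d[0]+cc*d[1]],1))
w=world(p,gate(p[3],(-46,-84,40))); print(w); to(w[0],w[1]-42,36)
E
python3 fit3.py
```

```text
('wrist',) [ 5.789083e+02  1.185462e+02 -1.212000e-01  1.287000e-01] 3.4334451847180936
('top', 'scene') [ 5.711738e+02  1.280883e+02 -1.063000e-01  1.182000e-01] 5.219191020236166
('top', 'scene', 'wrist') [ 5.767250e+02  1.196141e+02 -1.059000e-01  1.260000e-01] 77.3143446517024
[[ 1.5 -3.2]
 [ 1.7 -2.5]
 [-0.5 -2.4]
 [ 0.2 -1.2]
 [ 1.9 -2.2]
 [ 0.8 -2.7]
 [-0.3 -1.1]
 [ 1.   0. ]
 [ 1.6 -1.9]
 [ 0.7 -0.4]
 [ 1.6 -1. ]]
bail_knob 0.52 [378.5  54.7] [418.6 119.   72. ] frame [-157.2  -17.3]
lever_pad 0.75 [367.1  61.4] [422.7 118.8  36. ] frame [-153.1  -17.1]
latch_lever_hinge 0.76 [383.7 128.9] [504.4 134.6  36. ] frame [-73.5   7.2]
keeper_lip 0.68 [320.8 118.1] [485.8  56.7  36. ] frame [-83.7 -72.2]
keeper_nominal 0.81 [320.5 128.9] [498.4  55.3  36. ] frame [-71.1 -72.2]
gate_side 0.83 [298.  164.3] [536.6  25.   40. ] frame [-29.9 -98.3]
[530.29351853  26.29261371  40.        ]
shift cm [-1.   -0.91 19.52]
```

```bash
python3 - <<'E'
from h import *
s=ctrl.read_state(); 
for n in('wrist','top','scene'):
    c=vision.calibration(n); print(n,proj(c,s['eef_pos'],n=='wrist'), np.round(c['eye'],1),np.round(c['rotation'],3))
a=snap('top','t1.png');b=snap('scene','s1.png');w=cv2.imread('pics/w1.png')
z=lambda i,u,v:cv2.resize(i[v:v+100,u:u+130],None,fx=3,fy=3,interpolation=cv2.INTER_CUBIC)
cv2.imwrite('pics/m1.png',np.vstack([np.hstack([z(a,340,190),z(b,300,80)]),np.hstack([z(w,195,200),z(b,240,140)])]))
E
```

```text
wrist [258.13230142 240.49351918] [445.5   2.1 374.2] [-3.040e-01 -1.000e-03  1.467e+00]
top [449.95506576 242.7990033 ] [ 553.1  347.  1084.7] [ 0.062 -0.018 -1.564]
scene [362.34774229  91.52489025] [ 229.8 1046.   561.7] [ 1.031 -0.023 -2.613]
```

View pics/m1.png

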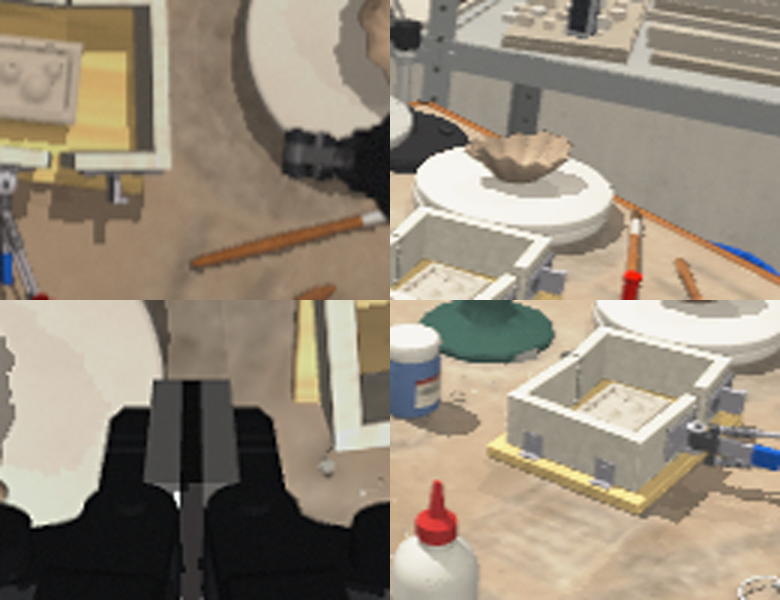

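View pics/t1.png

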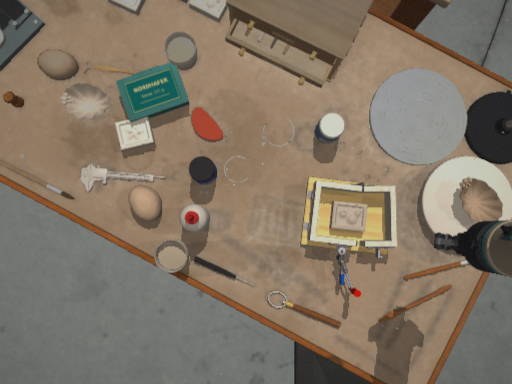

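View pics/s1.png

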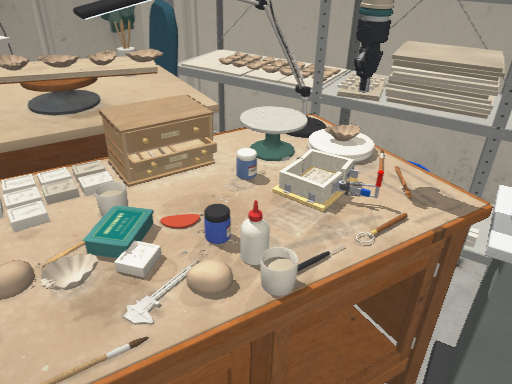

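```bash

python3 -m crank '[{"x":-0.35,"y":0,"z":5,"spin":0},{"x":-0.35,"y":0,"z":5,"spin":0},{"x":0,"y":0,"z":5,"spin":0},{"x":0,"y":0,"z":4.2,"spin":0},{"x":0,"y":0,"z":0,"spin":0}]' 0
python3 - <<'E'
from h import *
p=np.load('pose.npy'); p[:]=[578.9,118.5,-.121,.1287]; np.save('pose.npy',p)
st(); w=world(p,gate(p[3],(-46,-84,40))); print(w)
snap('wrist','w2.png')
E
```

```text
clock: 4.2
eef_pos: [524.1, -7.0, 34.6]
tool_rot: [-3.141, -0.012, 3.038]
force: [-1.3, -0.5, -0.2]
width: 0.2
t 4.2 eef [524.1  -7.   34.6] rpy [-3.141 -0.012  3.038] F [-1.26 -0.47 -0.25] w 0.2 j [-0.06  0.76  0.03  2.   -0.05  0.39  1.48]
 frame xy [ -39.2 -131.2] Fframe [-1.2  -0.62]
[531.25895882  25.58291127  40.        ]
```

View pics/w2.png

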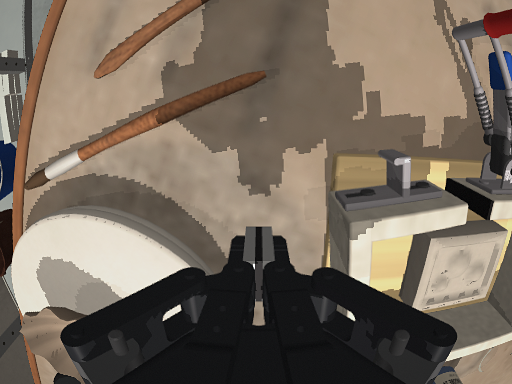

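Fingertip (258,235) stands beside the gate's right wall (x≈335–345), well clear of the bat. I'll start the push.

```bash

python3 -m crank '[{"x":0,"y":0.4,"z":0,"spin":0},{"x":0,"y":0.4,"z":0,"spin":0},{"x":0,"y":0.3,"z":0,"spin":0},{"x":0,"y":0.2,"z":0,"spin":0}]' 0
python3 -m crank '[{"x":0,"y":0.2,"z":0,"spin":0},{"x":0,"y":0.2,"z":0,"spin":0}]'
python3 -m crank '[{"x":0,"y":0.2,"z":0,"spin":0},{"x":0,"y":0.2,"z":0,"spin":0}]'
```

```text
clock: 4.65
eef_pos: [531.4, 5.5, 41.3]
tool_rot: [3.141, 0.003, 3.037]
force: [-0.3, 0.0, 0.1]
width: 0.2
clock: 4.85
eef_pos: [530.9, 8.8, 40.0]
tool_rot: [3.141, 0.001, 3.036]
force: [0.2, -0.5, -0.2]
width: 0.1
clock: 5.05
eef_pos: [531.0, 12.8, 39.5]
tool_rot: [-3.142, -0.0, 3.036]
force: [-0.5, -0.7, 0.2]
width: -0.1
```

```bash

for i in 1 2 3; do :; done
python3 -m crank '[{"x":0,"y":0.2,"z":0,"spin":0},{"x":0,"y":0.2,"z":0,"spin":0}]'
python3 -m crank '[{"x":0,"y":0.2,"z":0,"spin":0},{"x":0,"y":0.2,"z":0,"spin":0}]'
```

```text
clock: 5.25
eef_pos: [531.5, 16.8, 39.4]
tool_rot: [-3.142, -0.0, 3.036]
force: [-0.1, -0.6, -0.3]
width: -0.0
clock: 5.45
eef_pos: [531.9, 20.8, 39.5]
tool_rot: [3.142, -0.0, 3.036]
force: [-0.4, 0.4, 0.1]
width: -0.3
```

```bash
python3 -m crank '[{"x":0,"y":0.2,"z":0,"spin":0},{"x":0,"y":0.2,"z":0,"spin":0}]'
```

```text
clock: 5.65
eef_pos: [531.4, 23.8, 39.4]
tool_rot: [-3.14, -0.002, 3.035]
force: [-2.7, -3.0, -0.2]
width: 0.1
```

```bash
python3 -m crank '[{"x":0,"y":0.2,"z":0,"spin":0},{"x":0,"y":0.2,"z":0,"spin":0}]'; python3 -c "
from h import *
snap('wrist','w3.png')"
```

```text
clock: 5.85
eef_pos: [532.0, 28.1, 39.3]
tool_rot: [-3.141, -0.001, 3.035]
force: [-1.7, -2.3, -0.3]
width: -0.4
```

View pics/w3.png

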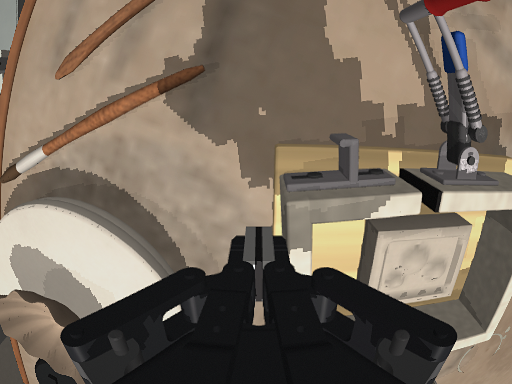

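The finger (265–285, 245) touches the right wall and the gate follows; a seam gap remains at (400–435,185).

```bash
python3 -m crank '[{"x":0,"y":0.2,"z":0,"spin":0},{"x":0,"y":0.2,"z":0,"spin":0}]'
python3 -m crank '[{"x":0,"y":0.2,"z":0,"spin":0},{"x":0,"y":0.15,"z":0,"spin":0}]'
```

```text
clock: 6.1
eef_pos: [533.0, 32.5, 39.5]
tool_rot: [-3.141, -0.0, 3.036]
force: [-1.6, -2.6, 0.1]
width: -0.2
clock: 6.3
eef_pos: [533.1, 35.7, 39.5]
tool_rot: [-3.141, -0.001, 3.036]
force: [-3.4, -7.2, 1.3]
width: -0.1
```

```bash
python3 -m crank '[{"x":0,"y":0.15,"z":0,"spin":0}]'
python3 -m crank '[{"x":0,"y":0.15,"z":0,"spin":0}]'
```

```text
clock: 6.4
eef_pos: [533.1, 35.8, 39.5]
tool_rot: [-3.139, -0.001, 3.035]
force: [-2.3, -9.2, 2.0]
width: 0.2
clock: 6.5
eef_pos: [533.1, 35.8, 39.5]
tool_rot: [-3.138, -0.001, 3.033]
force: [-3.9, -11.2, 1.5]
width: 0.1
```

Stop felt (11 N, eef stalled at y=35.8). Backing off, rising, and looking.

```bash
python3 -m crank '[{"x":0,"y":-0.5,"z":0,"spin":0},{"x":0,"y":-2,"z":0,"spin":0},{"x":0,"y":0,"z":-4,"spin":0},{"x":0,"y":0,"z":-4.5,"spin":0},{"x":1,"y":0,"z":-4.5,"spin":0}]'
python3 -m crank '[{"x":3,"y":3.5,"z":-1,"spin":0},{"x":3,"y":3.5,"z":0,"spin":0},{"x":1,"y":2,"z":0,"spin":0},{"x":0,"y":0,"z":0,"spin":0},{"x":0,"y":0,"z":0,"spin":0}]' 100
python3 -c "
from h import *
st(); snap('wrist','w4.png'); st()"
```

```text
clock: 7.0
eef_pos: [523.6, 16.3, 171.3]
tool_rot: [3.14, 0.004, 3.036]
force: [0.9, -0.4, 0.7]
width: 0.2
clock: 7.5
eef_pos: [462.2, 113.3, 180.0]
tool_rot: [3.14, 0.002, 3.038]
force: [0.9, -1.3, 0.4]
width: 71.9
t 7.5 eef [462.2 113.3 180. ] rpy [3.140e+00 2.000e-03 3.038e+00] F [ 0.86 -1.32  0.38] w 71.9 j [-0.35  0.46  0.07  2.05 -0.05  0.63  1.22]
 frame xy [-115.3  -19.2] Fframe [ 1.01 -1.21]
t 7.55 eef [462.3 112.2 179.9] rpy [3.141e+00 2.000e-03 3.036e+00] F [ 0.21  0.15 -0.54] w 79.1 j [-0.35  0.46  0.07  2.05 -0.05  0.63  1.22]
 frame xy [-115.   -20.3] Fframe [0.19 0.17]
```

View pics/w4.png

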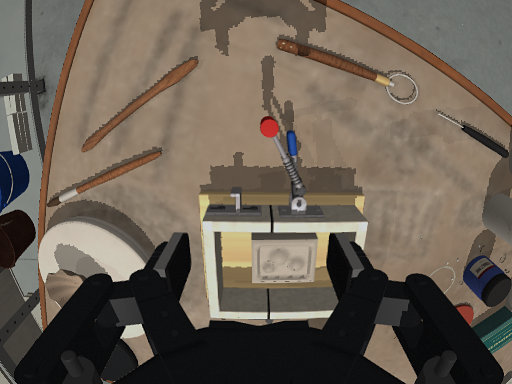

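Gate shut (seam closed at (271,215)). Knob top at (268,127), lever pivot (299,204), blue tip (293,143), keeper (237,197).

```bash
python3 - <<'E'
from h import *
im=cv2.imread('pics/w4.png')[110:330,195:375]; cv2.imwrite('pics/w4z.png',cv2.resize(im,None,fx=4,fy=4,interpolation=cv2.INTER_CUBIC)[:600])
E
```

View pics/w4z.png

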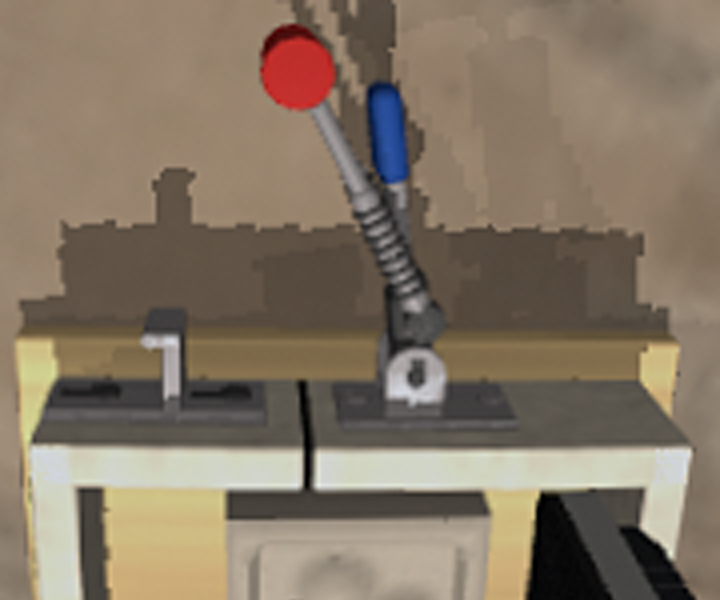

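```bash
cat > fit4.py <<'E'
from h import *
from scipy.optimize import least_squares
V=lambda u,v:(195+u/4,110+v/4)
obs=[((-64,84,60),V(692,449)),((-64,-84,60),V(32,444)),((-52,-72,60),V(78,488)),((-52,72,60),V(645,488)),((-64,-14,60),V(307,446)),((-75,96,12),V(678,340)),((-75,-96,12),V(18,338))]
c=vision.calibration('wrist')
def res(p): return np.array([proj(c,world(p,P),True)-uv for P,uv in obs])
s=least_squares(lambda p:res(p).ravel(),[575,125,-.11],loss='soft_l1'); print(s.x,s.cost); print(np.round(res(s.x),1))
p=s.x; np.save('pose.npy',np.r_[p,0])
def fr(P):
    d=P[:2]-p[:2]; cc,kk=np.cos(p[2]),np.sin(p[2]); return np.round([cc*d[0]+kk*d[1],-kk*d[0]+cc*d[1]],1)
for n,uv,z in [('knobtop',V(298,68),91),('hingetop',V(413,372),56),('webR',V(163,370),47),('webL',V(184,370),47),('lipend',V(142,340),47),('lipfront',V(150,312),47),('pad mid',V(386,130),45)]:
    P=atz(c,uv,z,True); print(n,np.round(P,1),fr(P))
for n in ['bail_knob','lever_pad','latch_lever_hinge','keeper_lip','keeper_nominal','gate_side']:
    z={'bail_knob':72,'gate_side':40}.get(n,36)
    for k in vision.place_of(n,'wrist')[:1]:
        P=atz(c,k['point'],z,True); print(n,round(k['score'],2),np.round(k['point'],1),np.round(P,1),'frame',fr(P))
E
python3 fit4.py
```

```text
[ 5.72890550e+02  1.28499681e+02 -1.16785271e-01] 3.633126381608853
[[ 0.6 -0.9]
 [-1.4 -0. ]
 [-0.3  0.2]
 [-0.1  0.2]
 [ 1.4  0.6]
 [ 1.1  0.5]
 [-1.4 -0.4]]
knobtop [412.7 126.5  91. ] [-158.9  -20.7]
hingetop [492.1 148.1  56. ] [-82.5  10. ]
webR [488.5  87.1  47. ] [-79.  -50.9]
webL [489.   92.3  47. ] [-79.1 -45.7]
lipend [480.1  83.   47. ] [-86.9 -56. ]
lipfront [473.1  85.9  47. ] [-94.1 -53.9]
pad mid [434.7 147.   45. ] [-139.4    2.3]
bail_knob 0.8 [269.2 125. ] [413.1 126.9  72. ] frame [-158.5  -20.2]
lever_pad 0.84 [288.4 140.3] [433.8 145.   36. ] frame [-140.     0.2]
latch_lever_hinge 0.93 [297.  198.5] [495.  149.2  36. ] frame [-79.8  11.4]
keeper_lip 0.9 [234.8 187.7] [476.5  86.9  36. ] frame [-90.9 -52.5]
keeper_nominal 0.56 [233.2 198. ] [487.4  83.8  36. ] frame [-79.7 -54.3]
gate_side 0.89 [206.2 234.3] [524.2  49.6  40. ] frame [-39.2 -84. ]
```

```bash
python3 -c "
from h import *
st(); to(413,126.7,66)"
```

```text
t 7.85 eef [461.6 111.4 179.4] rpy [-3.141  0.     3.034] F [-0.54 -1.01 -0.55] w 85.4 j [-0.35  0.46  0.07  2.05 -0.05  0.63  1.22]
 frame xy [-108.6  -30. ] Fframe [-0.42 -1.07]
shift cm [ 4.99  1.   11.34]
```

```bash
python3 -m crank '[{"x":2.5,"y":0.5,"z":0,"spin":0},{"x":2.5,"y":0.5,"z":0,"spin":0},{"x":0,"y":0,"z":4,"spin":0},{"x":0,"y":0,"z":0,"spin":0}]' 45
python3 -c "
from h import *
st(); snap('wrist','w5.png'); c=vision.calibration('wrist'); print(vision.place_of('bail_knob','wrist')[:1]);print(proj(c,(413,126.7,91),True)); st(); to(413,126.7,66)"
```

```text
clock: 8.25
eef_pos: [409.9, 126.5, 137.1]
tool_rot: [-3.139, -0.006, 3.036]
force: [-1.0, 0.2, 0.5]
width: 38.2
t 8.25 eef [409.9 126.5 137.1] rpy [-3.139 -0.006  3.036] F [-0.97  0.19  0.53] w 38.2 j [-0.41  0.49  0.06  2.2  -0.06  0.46  1.17]
 frame xy [-161.7  -21. ] Fframe [-0.99  0.08]
[]
[258.72171328 210.49697941]
t 8.35 eef [412.6 126.8 139.5] rpy [-3.141e+00 -1.000e-03  3.035e+00] F [-0.38  0.49 -0.09] w 38.6 j [-0.41  0.49  0.06  2.19 -0.06  0.47  1.17]
 frame xy [-159.   -20.3] Fframe [-0.44  0.45]
shift cm [-0.05 -0.    7.35]
```

View pics/w5.png

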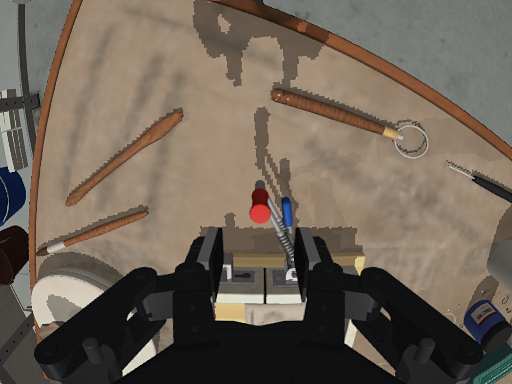

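Knob top at (260,213) lies between the fingers, matching the prediction (259,211). Descending and gripping.

```bash
python3 -m crank '[{"x":0,"y":0,"z":2.5,"spin":0},{"x":0,"y":0,"z":2.5,"spin":0},{"x":0,"y":0,"z":2.35,"spin":0},{"x":0,"y":0,"z":0,"spin":0},{"x":0,"y":0,"z":0,"spin":0}]' 45
python3 -m crank '[{"x":0,"y":0,"z":0,"spin":0},{"x":0,"y":0,"z":0,"spin":0},{"x":0,"y":0,"z":0,"spin":0},{"x":0,"y":0,"z":0,"spin":0}]' 0
python3 -c "
from h import *
st()"
```

```text
clock: 8.85
eef_pos: [413.5, 127.2, 66.9]
tool_rot: [3.141, 0.001, 3.035]
force: [-0.4, 0.3, 0.0]
width: 38.4
clock: 9.25
eef_pos: [413.3, 127.7, 66.8]
tool_rot: [3.141, 0.002, 3.036]
force: [0.3, 0.2, 5.5]
width: 10.1
t 9.25 eef [413.3 127.7  66.8] rpy [3.141e+00 2.000e-03 3.036e+00] F [0.32 0.24 5.5 ] w 10.1 j [-0.39  0.64  0.03  2.24 -0.08  0.26  1.18]
 frame xy [-158.4  -19.4] Fframe [0.29 0.28]
```

```bash
python3 -m crank '[{"x":-0.4,"y":-0.5,"z":0,"spin":0},{"x":-0.4,"y":-0.5,"z":0,"spin":0},{"x":-0.44,"y":-0.46,"z":0,"spin":0}]'
python3 -c "
from h import *
st()"
```

```text
clock: 9.55
eef_pos: [422.6, 110.8, 66.5]
tool_rot: [-3.141, -0.001, 3.036]
force: [-1.6, -1.6, 7.6]
width: 9.8
t 9.55 eef [422.6 110.8  66.5] rpy [-3.141e+00 -1.000e-03  3.036e+00] F [-1.64 -1.61  7.63] w 9.8 j [-0.34  0.64  0.03  2.23 -0.06  0.27  1.21]
 frame xy [-147.2  -35.1] Fframe [-1.44 -1.8 ]
```

```bash
python3 -m crank '[{"x":-0.4,"y":-0.4,"z":-0.1,"spin":0},{"x":-0.4,"y":-0.4,"z":0,"spin":0},{"x":-0.4,"y":-0.4,"z":0,"spin":0},{"x":-0.4,"y":-0.4,"z":0,"spin":0}]'
python3 -c "
from h import *
st(); snap('wrist','w6.png')"
```

```text
clock: 9.95
eef_pos: [438.5, 94.0, 67.2]
tool_rot: [3.141, 0.001, 3.036]
force: [0.6, 0.7, 1.9]
width: 10.1
t 9.95 eef [438.5  94.   67.2] rpy [3.141e+00 1.000e-03 3.036e+00] F [0.56 0.73 1.88] w 10.1 j [-0.29  0.65  0.02  2.2  -0.05  0.29  1.24]
 frame xy [-129.4  -49.9] Fframe [0.47 0.79]
```

View pics/w6.png

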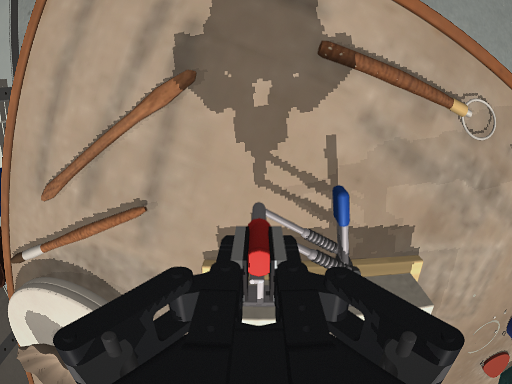

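Knob is held (260,245); bail and lever follow. Continue round.

```bash
python3 -m crank '[{"x":-0.42,"y":-0.3,"z":0,"spin":0},{"x":-0.42,"y":-0.3,"z":0,"spin":0},{"x":-0.42,"y":-0.25,"z":0,"spin":0},{"x":-0.42,"y":-0.25,"z":0,"spin":0}]'
python3 -m crank '[{"x":-0.45,"y":-0.2,"z":0,"spin":0},{"x":-0.45,"y":-0.2,"z":0,"spin":0},{"x":0,"y":0,"z":0,"spin":0}]'
python3 -c "
from h import *
st(); snap('wrist','w7.png')"
```

```text
clock: 10.4
eef_pos: [453.6, 81.1, 67.1]
tool_rot: [3.141, 0.0, 3.036]
force: [0.0, 1.2, 4.0]
width: 10.2
clock: 10.7
eef_pos: [462.4, 75.7, 67.1]
tool_rot: [-3.141, 0.001, 3.035]
force: [0.0, 0.2, 4.5]
width: 10.6
t 10.7 eef [462.4  75.7  67.1] rpy [-3.141e+00  1.000e-03  3.035e+00] F [0.03 0.16 4.48] w 10.6 j [-0.24  0.66  0.02  2.15 -0.04  0.33  1.28]
 frame xy [-103.6  -65.3] Fframe [0.01 0.16]
```

View pics/w7.png

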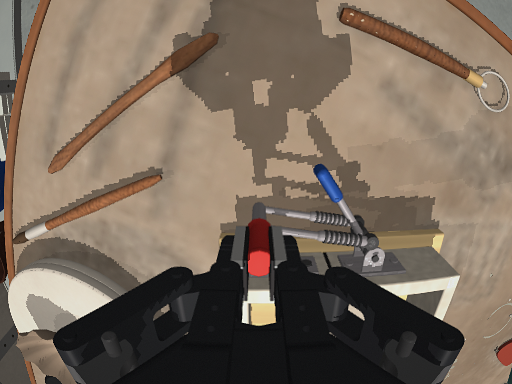

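```bash
python3 -m crank '[{"x":-0.4,"y":-0.1,"z":0,"spin":0},{"x":-0.4,"y":-0.03,"z":0,"spin":0}]'
python3 -m crank '[{"x":-0.3,"y":0,"z":0,"spin":0},{"x":-0.3,"y":0,"z":0,"spin":0}]'
python3 -m crank '[{"x":-0.3,"y":0,"z":0,"spin":0},{"x":-0.3,"y":0,"z":0,"spin":0}]'
python3 -c "
from h import *
st()"
```

```text
clock: 10.95
eef_pos: [469.2, 74.1, 67.0]
tool_rot: [-3.141, -0.001, 3.036]
force: [0.7, -0.2, 4.4]
width: 10.2
clock: 11.15
eef_pos: [475.5, 73.3, 67.0]
tool_rot: [-3.141, -0.0, 3.036]
force: [0.1, -0.9, 5.3]
width: 10.1
clock: 11.35
eef_pos: [481.5, 72.9, 67.0]
tool_rot: [3.142, -0.0, 3.036]
force: [0.2, 1.1, 4.9]
width: 10.1
t 11.35 eef [481.5  72.9  67. ] rpy [ 3.142 -0.     3.036] F [0.16 1.06 4.92] w 10.1 j [-0.22  0.67  0.02  2.1  -0.03  0.37  1.29]
 frame xy [-84.2 -65.9] Fframe [0.04 1.07]
```

```bash
python3 -m crank '[{"x":-0.25,"y":0,"z":0,"spin":0},{"x":-0.25,"y":0,"z":0,"spin":0}]'
python3 -m crank '[{"x":-0.2,"y":0,"z":0,"spin":0},{"x":0,"y":0,"z":0,"spin":0}]'
python3 -c "
from h import *
st();snap('wrist','w8.png');snap('scene','s8.png'); snap('top','t8.png')
a=cv2.imread('pics/s8.png')[130:220,290:410];b=cv2.imread('pics/t8.png')[180:300,310:430]
cv2.imwrite('pics/m8.png',np.hstack([cv2.resize(a,(400,300),interpolation=cv2.INTER_CUBIC),cv2.resize(b,(300,300),interpolation=cv2.INTER_CUBIC)]))"
```

```text
clock: 11.55
eef_pos: [486.6, 72.5, 67.0]
tool_rot: [3.141, -0.0, 3.036]
force: [0.1, 0.9, 4.7]
width: 10.3
clock: 11.75
eef_pos: [488.7, 72.1, 67.0]
tool_rot: [3.141, 0.0, 3.036]
force: [0.3, 0.1, 3.9]
width: 10.2
t 11.75 eef [488.7  72.1  67. ] rpy [3.141 0.    3.036] F [0.27 0.12 3.86] w 10.2 j [-0.22  0.68  0.02  2.08 -0.03  0.38  1.29]
 frame xy [-77.1 -65.8] Fframe [0.25 0.15]
```

View pics/w8.png

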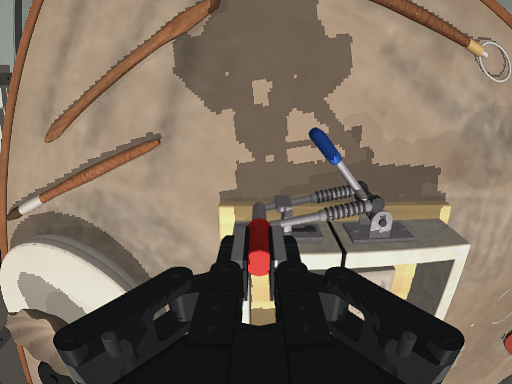

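View pics/m8.png

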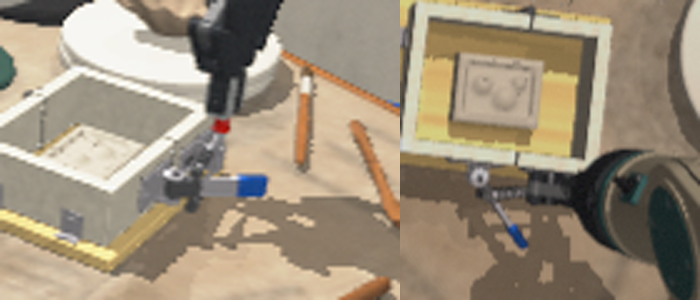

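The bar (258,212) is inside, right of the keeper (284,205). Now I'll draw it left toward the web, watching the force.

```bash
python3 -m crank '[{"x":0,"y":0.2,"z":0,"spin":0},{"x":0,"y":0.2,"z":0,"spin":0}]'
python3 -m crank '[{"x":0,"y":0.15,"z":0,"spin":0},{"x":0,"y":0.05,"z":0,"spin":0}]'
python3 -c "
from h import *
st()"
```

```text
clock: 12.1
eef_pos: [488.6, 75.2, 67.1]
tool_rot: [-3.141, -0.0, 3.035]
force: [-0.5, -2.2, 5.6]
width: 10.0
clock: 12.3
eef_pos: [488.9, 77.6, 67.1]
tool_rot: [-3.141, -0.0, 3.035]
force: [-0.2, -2.3, 6.2]
width: 10.1
t 12.3 eef [488.9  77.6  67.1] rpy [-3.141 -0.     3.035] F [-0.21 -2.32  6.19] w 10.1 j [-0.23  0.68  0.02  2.08 -0.03  0.38  1.28]
 frame xy [-77.5 -60.4] Fframe [ 0.06 -2.32]
```

```bash
python3 -m crank '[{"x":0,"y":0.1,"z":0,"spin":0}]'; python3 -c "
from h import *
st()"
```

```text
clock: 12.4
eef_pos: [489.0, 78.4, 67.1]
tool_rot: [-3.141, -0.0, 3.035]
force: [0.6, -1.3, 4.7]
width: 10.1
t 12.4 eef [489.   78.4  67.1] rpy [-3.141 -0.     3.035] F [ 0.61 -1.35  4.69] w 10.1 j [-0.23  0.68  0.02  2.08 -0.03  0.38  1.28]
 frame xy [-77.5 -59.5] Fframe [ 0.76 -1.27]
```

```bash
python3 -m crank '[{"x":0,"y":0.1,"z":0,"spin":0}]'; python3 -c "
from h import *
st()"
```

```text
clock: 12.5
eef_pos: [489.1, 79.5, 67.1]
tool_rot: [-3.141, -0.0, 3.035]
force: [-0.0, -2.1, 4.9]
width: 9.6
t 12.5 eef [489.1  79.5  67.1] rpy [-3.141 -0.     3.035] F [-0.03 -2.05  4.91] w 9.6 j [-0.23  0.68  0.02  2.08 -0.03  0.38  1.28]
 frame xy [-77.5 -58.4] Fframe [ 0.21 -2.04]
```

```bash
python3 -m crank '[{"x":0,"y":0.1,"z":0,"spin":0}]'; python3 -m crank '[{"x":0,"y":0.05,"z":0,"spin":0}]'
```

```text
clock: 12.6
eef_pos: [489.2, 80.5, 67.1]
tool_rot: [-3.141, -0.0, 3.035]
force: [0.7, -1.0, 4.6]
width: 10.1
clock: 12.7
eef_pos: [489.3, 81.2, 67.1]
tool_rot: [-3.141, -0.0, 3.035]
force: [0.3, -1.8, 5.6]
width: 10.3
```

```bash
python3 -m crank '[{"x":0,"y":0.05,"z":0,"spin":0}]'
```

```text
clock: 12.8
eef_pos: [489.4, 81.6, 67.1]
tool_rot: [-3.141, -0.0, 3.035]
force: [-0.2, -2.6, 4.6]
width: 10.4
```

```bash
python3 -m crank '[{"x":0,"y":0.05,"z":0,"spin":0}]'
```

```text
clock: 12.9
eef_pos: [489.4, 82.1, 67.1]
tool_rot: [-3.141, -0.0, 3.035]
force: [0.8, -1.6, 5.0]
width: 10.1
```

```bash
python3 -m crank '[{"x":0,"y":0.05,"z":0,"spin":0}]'
```

```text
clock: 13.0
eef_pos: [489.5, 82.5, 67.1]
tool_rot: [-3.141, -0.0, 3.035]
force: [0.2, -2.4, 4.7]
width: 10.2
```

```bash
python3 -m crank '[{"x":0,"y":0.05,"z":0,"spin":0}]'
```

```text
clock: 13.1
eef_pos: [489.4, 82.6, 67.1]
tool_rot: [-3.141, -0.0, 3.035]
force: [-0.1, -3.6, 5.0]
width: 9.7
```

```bash
python3 -m crank '[{"x":0,"y":0.05,"z":0,"spin":0}]'
```

```text
clock: 13.2
eef_pos: [489.4, 82.7, 67.1]
tool_rot: [-3.14, -0.0, 3.035]
force: [0.9, -4.4, 4.9]
width: 10.1
```

```bash
python3 -m crank '[{"x":0,"y":0,"z":0,"spin":0}]'; python3 -c "
from h import *
st()"
```

```text
clock: 13.3
eef_pos: [489.4, 82.7, 67.1]
tool_rot: [-3.14, -0.0, 3.035]
force: [0.6, -3.1, 5.8]
width: 9.9
t 13.3 eef [489.4  82.7  67.1] rpy [-3.14  -0.     3.035] F [ 0.62 -3.05  5.83] w 9.9 j [-0.24  0.68  0.02  2.07 -0.04  0.39  1.27]
 frame xy [-77.5 -55.2] Fframe [ 0.97 -2.96]
```

```bash
python3 -m crank '[{"x":0,"y":0.05,"z":0,"spin":0},{"x":0,"y":0,"z":0,"spin":0}]'
```

```text
clock: 13.5
eef_pos: [489.5, 82.8, 67.1]
tool_rot: [-3.14, -0.0, 3.034]
force: [-0.3, -4.7, 5.9]
width: 10.4
```

Web felt at frame y≈−55.2 (stall, 4.7 N), agreeing with the visual −55.4. Releasing.

```bash
python3 -m crank '[{"x":0,"y":0,"z":0,"spin":0},{"x":0,"y":0,"z":0,"spin":0},{"x":0,"y":0,"z":0,"spin":0}]' 40
python3 -m crank '[{"x":0,"y":0,"z":-3,"spin":0},{"x":0,"y":0,"z":-4,"spin":0},{"x":0,"y":0,"z":-4,"spin":0},{"x":1.5,"y":0,"z":0,"spin":0},{"x":1.5,"y":0,"z":0,"spin":0}]'
python3 -m crank '[{"x":0,"y":0,"z":0,"spin":0},{"x":0,"y":0,"z":0,"spin":0}]'
python3 -c "
from h import *
st();im=snap('wrist','w9.png');cv2.imwrite('pics/w9z.png',cv2.resize(im[130:300,200:400],None,fx=3.5,fy=3.5,interpolation=cv2.INTER_CUBIC)); print(vision.calibration('wrist'))"
```

```text
clock: 13.8
eef_pos: [489.2, 85.0, 66.7]
tool_rot: [3.141, -0.001, 3.036]
force: [-0.2, -0.5, 0.4]
width: 34.1
clock: 14.3
eef_pos: [460.3, 88.2, 178.2]
tool_rot: [3.14, 0.003, 3.036]
force: [0.5, 0.3, 0.2]
width: 34.0
clock: 14.5
eef_pos: [460.2, 88.0, 177.0]
tool_rot: [3.141, 0.0, 3.036]
force: [0.8, 0.1, 0.8]
width: 33.5
t 14.5 eef [460.2  88.  177. ] rpy [3.141 0.    3.036] F [0.76 0.14 0.85] w 33.5 j [-0.28  0.46  0.04  2.07 -0.03  0.62  1.25]
 frame xy [-107.2  -53.4] Fframe [0.74 0.22]
{'vfov': 65.70646984690485, 'cx': 258.33448098343314, 'cy': 185.19482703104714, 'eye': array([384.55971488,  95.99152963, 319.71959328]), 'rotation': array([-3.05488907e-01, -4.77976973e-04,  1.46492120e+00])}
```

View pics/w9z.png

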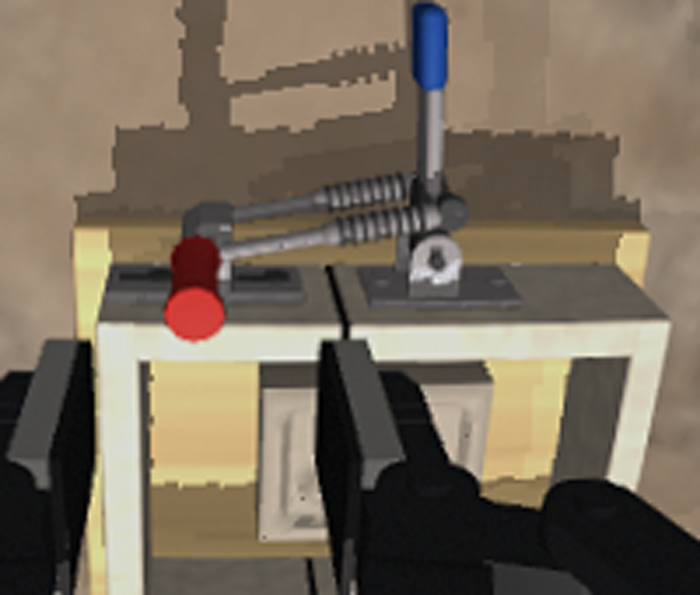

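Bail stays hooked: knob at zoom (195,313) → (256,219), on the right of the web. The lever points forward, pad at (323,144).

```bash
python3 -c "
from h import *
c=vision.calibration('wrist');p=np.load('pose.npy')
def fr(P):
    d=P[:2]-p[:2]; cc,kk=np.cos(p[2]),np.sin(p[2]); return np.round([cc*d[0]+kk*d[1],-kk*d[0]+cc*d[1]],1)
Z=lambda u,v:(200+u/3.5,130+v/3.5)
for n,uv,z in [('knob',Z(195,313),91),('padtip',Z(430,15),45),('padmid',Z(430,45),45),('padinner',Z(430,80),45),('corner L',Z(670,322),60)]:
    P=atz(c,uv,z,True); print(n,np.round(P,1),fr(P))
print(vision.place_of('lever_pad','wrist')[:1])
for y in (-20,-25,-30): tof(-136,y,31)
"

```

```text
knob [486.1  83.1  91. ] [-80.9 -55.2]
padtip [427.1 152.7  45. ] [-147.6    7.1]
padmid [435.4 152.2  45. ] [-139.4    7.5]
padinner [445.  151.7  45. ] [-129.7    8.1]
corner L [520.1 219.8  60. ] [-63.   84.5]
[{'point': [318.8, 142.1], 'score': 0.83}]
world [435.5 124.5  31. ]
shift cm [ 2.9   3.38 14.58]
world [434.9 119.5  31. ]
shift cm [ 2.9   2.88 14.58]
world [434.3 114.6  31. ]
shift cm [ 2.91  2.38 14.58]
```

```bash
python3 -m crank '[{"x":1.8,"y":1.7,"z":0,"spin":0},{"x":1.8,"y":1.7,"z":0,"spin":0},{"x":0,"y":0,"z":4,"spin":0},{"x":0,"y":0,"z":4,"spin":0},{"x":0,"y":0,"z":4,"spin":0}]' 0
python3 -m crank '[{"x":0,"y":0,"z":2.7,"spin":0},{"x":0,"y":0,"z":0,"spin":0},{"x":0,"y":0,"z":0,"spin":0}]'
python3 -c "
from h import *
st();snap('wrist','w10.png');tof(-143,-8,29)"
```

```text
clock: 15.1
eef_pos: [428.9, 125.8, 55.8]
tool_rot: [3.141, 0.002, 3.036]
force: [-0.1, -0.6, -0.4]
width: -0.1
clock: 15.4
eef_pos: [428.0, 123.3, 43.7]
tool_rot: [-3.134, -0.005, 3.036]
force: [0.2, -0.2, -0.3]
width: 0.2
t 15.4 eef [428.  123.3  43.7] rpy [-3.134 -0.005  3.036] F [ 0.18 -0.2  -0.29] w 0.2 j [-0.31  0.7  -0.06  2.21  0.17  0.25  0.95]
 frame xy [-143.3  -22.1] Fframe [ 0.2  -0.18]
world [429.9 137.2  29. ]
shift cm [-0.02  1.41  1.52]
```

View pics/w10.png

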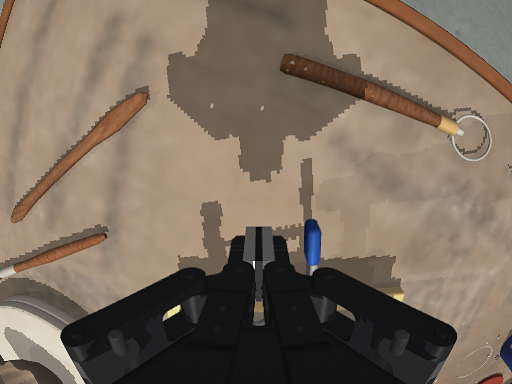

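The arm is at its inner reach limit (j6≈0.25), so z stopped at 44. The fingertip at (258,235) is right of the pad (313,240). I'll move 15 mm outward and then down.

```bash
python3 -m crank '[{"x":-0.8,"y":0,"z":0,"spin":0},{"x":-0.8,"y":0,"z":0,"spin":0},{"x":0,"y":0,"z":0.7,"spin":0},{"x":0,"y":0,"z":0.7,"spin":0},{"x":0,"y":0,"z":0,"spin":0}]'
python3 -c "
from h import *
st();tof(-128,-10,29)"
```

```text
clock: 15.95
eef_pos: [442.4, 121.2, 28.9]
tool_rot: [-3.133, -0.007, 3.036]
force: [0.9, 0.2, 0.1]
width: -0.2
t 15.95 eef [442.4 121.2  28.9] rpy [-3.133 -0.007  3.036] F [0.89 0.23 0.15] w -0.2 j [-0.29  0.73 -0.06  2.18  0.2   0.25  0.93]
 frame xy [-128.8  -22.4] Fframe [0.86 0.34]
world [444.6 133.5  29. ]
shift cm [-0.09  1.24 -0.02]
```

```bash
python3 -m crank '[{"x":0,"y":0.4,"z":0,"spin":0},{"x":0,"y":0.4,"z":0,"spin":0},{"x":0,"y":0.3,"z":0,"spin":0},{"x":0,"y":0.2,"z":0,"spin":0}]'
python3 -m crank '[{"x":0,"y":0.2,"z":0,"spin":0},{"x":0,"y":0.2,"z":0,"spin":0}]'
python3 -m crank '[{"x":0,"y":0.2,"z":0,"spin":0},{"x":0,"y":0.2,"z":0,"spin":0}]'
python3 -c "
from h import *
st();snap('wrist','w11.png')"
```

```text
clock: 16.35
eef_pos: [444.7, 135.1, 29.8]
tool_rot: [-3.134, -0.005, 3.037]
force: [-0.5, -0.6, -0.5]
width: -0.0
clock: 16.55
eef_pos: [444.8, 138.2, 29.7]
tool_rot: [-3.133, -0.005, 3.036]
force: [-1.0, -0.1, 1.0]
width: 0.4
clock: 16.75
eef_pos: [445.1, 141.8, 29.6]
tool_rot: [-3.132, -0.006, 3.036]
force: [-1.6, -2.1, 1.5]
width: -0.1
t 16.75 eef [445.1 141.8  29.6] rpy [-3.132 -0.006  3.036] F [-1.59 -2.07  1.52] w -0.1 j [-0.33  0.74 -0.06  2.16  0.18  0.26  0.91]
 frame xy [-128.5   -1.7] Fframe [-1.34 -2.25]
```

View pics/w11.png

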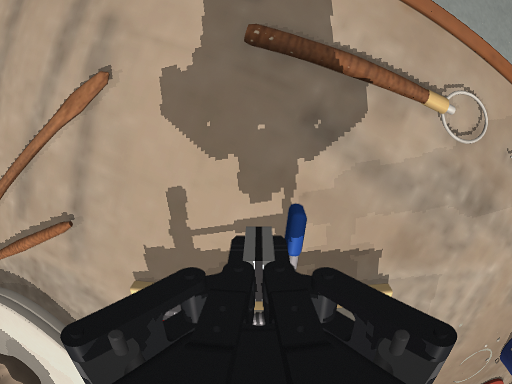

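Finger is now on the pad's right face (297,235), ~2 N. Pushing on.

```bash
python3 -m crank '[{"x":0,"y":0.3,"z":0,"spin":0},{"x":0,"y":0.3,"z":0,"spin":0},{"x":0,"y":0.3,"z":0,"spin":0}]'
python3 -m crank '[{"x":0,"y":0.3,"z":0,"spin":0},{"x":0,"y":0.3,"z":0,"spin":0},{"x":0,"y":0.3,"z":0,"spin":0}]'
python3 -c "
from h import *
st();snap('wrist','w12.png')"
```

```text
clock: 17.1
eef_pos: [446.6, 150.6, 29.5]
tool_rot: [-3.132, -0.005, 3.035]
force: [0.6, -4.7, 2.0]
width: -0.1
clock: 17.4
eef_pos: [448.7, 158.1, 29.5]
tool_rot: [-3.131, -0.003, 3.033]
force: [2.5, -9.4, 0.1]
width: -0.0
t 17.4 eef [448.7 158.1  29.5] rpy [-3.131e+00 -3.000e-03  3.033e+00] F [ 2.52 -9.42  0.06] w -0.0 j [-0.36  0.74 -0.06  2.13  0.17  0.28  0.89]
 frame xy [-126.8   14.9] Fframe [ 3.6  -9.07]
```

View pics/w12.png

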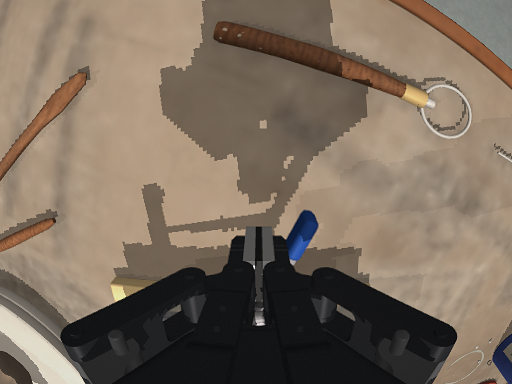

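Lever has turned to ≈1.1 rad (tip (308,225)); force 9 N. Continue slower, with contact moved nearer the tip.

```bash
python3 -m crank '[{"x":0.25,"y":0.15,"z":0,"spin":0},{"x":0.25,"y":0.2,"z":0,"spin":0},{"x":0.1,"y":0.2,"z":0,"spin":0}]'
python3 -m crank '[{"x":0,"y":0.25,"z":0,"spin":0},{"x":0,"y":0.25,"z":0,"spin":0}]'
python3 -c "
from h import *
st()"
```

```text
clock: 17.75
eef_pos: [442.1, 163.6, 29.3]
tool_rot: [-3.13, -0.005, 3.033]
force: [-0.6, -7.2, 0.4]
width: -0.1
clock: 17.95
eef_pos: [441.6, 168.9, 29.0]
tool_rot: [-3.13, -0.007, 3.034]
force: [-1.7, -8.4, -0.1]
width: -0.1
t 17.95 eef [441.6 168.9  29. ] rpy [-3.13  -0.007  3.034] F [-1.67 -8.39 -0.09] w -0.1 j [-0.39  0.74 -0.06  2.14  0.17  0.28  0.87]
 frame xy [-135.1   24.9] Fframe [-0.68 -8.53]
```

```bash
python3 -m crank '[{"x":-0.08,"y":0.27,"z":0,"spin":0},{"x":-0.12,"y":0.26,"z":0,"spin":0},{"x":-0.15,"y":0.25,"z":0,"spin":0}]'
python3 -m crank '[{"x":-0.18,"y":0.24,"z":0,"spin":0},{"x":-0.2,"y":0.22,"z":0,"spin":0},{"x":-0.22,"y":0.2,"z":0,"spin":0}]'
python3 -c "
from h import *
st();snap('wrist','w13.png')"
```

```text
clock: 18.25
eef_pos: [445.3, 176.2, 28.8]
tool_rot: [-3.129, -0.008, 3.034]
force: [-2.3, -8.0, 0.8]
width: 0.0
clock: 18.55
eef_pos: [451.5, 182.4, 28.7]
tool_rot: [-3.129, -0.009, 3.035]
force: [-2.5, -5.9, 1.4]
width: -0.1
t 18.55 eef [451.5 182.4  28.7] rpy [-3.129 -0.009  3.035] F [-2.45 -5.91  1.44] w -0.1 j [-0.4   0.75 -0.06  2.1   0.16  0.31  0.86]
 frame xy [-126.9   39.4] Fframe [-1.75 -6.16]
```

View pics/w13.png

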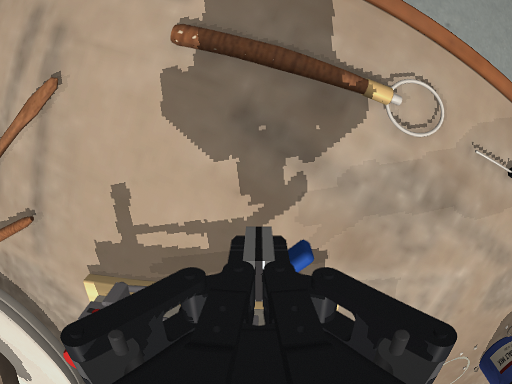

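Pad at (300,257), lever ≈0.75 rad, 6 N. Continue along the arc.

```bash
python3 -m crank '[{"x":-0.22,"y":0.22,"z":0,"spin":0},{"x":-0.22,"y":0.19,"z":0,"spin":0},{"x":-0.24,"y":0.18,"z":0,"spin":0},{"x":-0.24,"y":0.16,"z":0,"spin":0}]'
python3 -m crank '[{"x":-0.25,"y":0.13,"z":0,"spin":0},{"x":-0.25,"y":0.12,"z":0,"spin":0}]'
python3 -c "
from h import *
st()"
```

```text
clock: 19.0
eef_pos: [461.2, 189.6, 28.6]
tool_rot: [-3.13, -0.009, 3.036]
force: [-4.2, -4.6, 1.9]
width: 0.3
clock: 19.2
eef_pos: [466.5, 192.1, 28.5]
tool_rot: [-3.131, -0.009, 3.036]
force: [-2.6, -4.0, 0.5]
width: -0.2
t 19.2 eef [466.5 192.1  28.5] rpy [-3.131 -0.009  3.036] F [-2.64 -3.95  0.49] w -0.2 j [-0.4   0.76 -0.07  2.05  0.16  0.35  0.86]
 frame xy [-113.    50.8] Fframe [-2.16 -4.24]
```

```bash
python3 -m crank '[{"x":-0.22,"y":0.1,"z":0,"spin":0},{"x":-0.22,"y":0.08,"z":0,"spin":0}]'
python3 -c "
from h import *
st();snap('wrist','w14.png')"
```

```text
clock: 19.4
eef_pos: [472.7, 194.8, 28.7]
tool_rot: [-3.133, -0.006, 3.037]
force: [-2.4, -1.8, -1.0]
width: 0.2
t 19.4 eef [472.7 194.8  28.7] rpy [-3.133 -0.006  3.037] F [-2.39 -1.79 -0.99] w 0.2 j [-0.4   0.77 -0.07  2.04  0.16  0.35  0.87]
 frame xy [-107.2   54.2] Fframe [-2.17 -2.05]
```

View pics/w14.png

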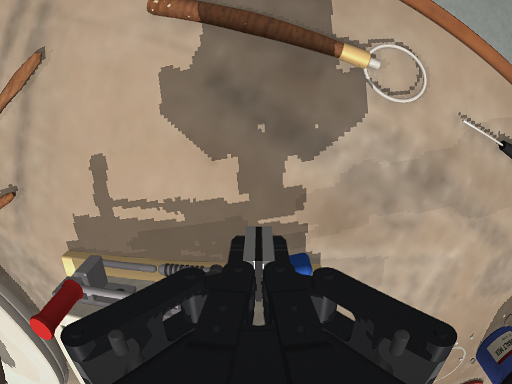

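Knob still hooked (55,310); pad (300,265) is almost against the front. Finish pushing inward gently.

```bash
python3 -m crank '[{"x":-0.2,"y":0.06,"z":0,"spin":0},{"x":-0.2,"y":0.05,"z":0,"spin":0}]'
python3 -m crank '[{"x":-0.2,"y":0.03,"z":0,"spin":0},{"x":-0.2,"y":0.03,"z":0,"spin":0}]'
python3 -c "
from h import *
st()"
```

```text
clock: 19.65
eef_pos: [478.1, 196.2, 29.1]
tool_rot: [-3.135, -0.004, 3.037]
force: [-0.5, 0.3, -0.9]
width: 0.1
clock: 19.85
eef_pos: [482.5, 196.0, 29.3]
tool_rot: [-3.135, -0.003, 3.036]
force: [-0.1, -0.3, -0.5]
width: -0.1
t 19.85 eef [482.5 196.   29.3] rpy [-3.135e+00 -3.000e-03  3.036e+00] F [-0.13 -0.26 -0.5 ] w -0.1 j [-0.39  0.77 -0.07  2.02  0.16  0.37  0.87]
 frame xy [-97.6  56.5] Fframe [-0.1  -0.28]
```

```bash
python3 -m crank '[{"x":-0.2,"y":0,"z":0,"spin":0},{"x":-0.2,"y":0,"z":0,"spin":0}]'
python3 -c "
from h import *
st()"
```

```text
clock: 20.05
eef_pos: [485.0, 195.1, 29.0]
tool_rot: [-3.134, -0.006, 3.036]
force: [-5.2, 1.6, 3.0]
width: -0.2
t 20.05 eef [485.  195.1  29. ] rpy [-3.134 -0.006  3.036] F [-5.22  1.65  3.  ] w -0.2 j [-0.39  0.77 -0.08  2.01  0.16  0.38  0.88]
 frame xy [-95.  56.] Fframe [-5.38  1.03]
```

Force vanished (snap over centre), then 5 N solid contact at home. One more gentle nudge, then retreat and look.

```bash
python3 -m crank '[{"x":-0.1,"y":0,"z":0,"spin":0},{"x":0,"y":0,"z":0,"spin":0}]'
python3 -m crank '[{"x":1,"y":0,"z":0,"spin":0},{"x":1.5,"y":0,"z":0,"spin":0},{"x":0,"y":0,"z":-4,"spin":0},{"x":0,"y":-0.5,"z":-4.5,"spin":0},{"x":0,"y":-2,"z":-4.5,"spin":0}]'
python3 -m crank '[{"x":0,"y":-3,"z":-2,"spin":0},{"x":0,"y":-3,"z":0,"spin":0},{"x":0,"y":0,"z":0,"spin":0},{"x":0,"y":0,"z":0,"spin":0}]'
python3 -c "
from h import *
st();im=snap('wrist','w15.png');cv2.imwrite('pics/w15z.png',cv2.resize(im[110:300,160:360],None,fx=3.1,fy=3.1,interpolation=cv2.INTER_CUBIC));a=snap('scene','s15.png');b=snap('top','t15.png')
cv2.imwrite('pics/s15z.png',np.hstack([cv2.resize(a[130:220,290:410],(480,360),interpolation=cv2.INTER_CUBIC)]))"
```

```text
clock: 20.25
eef_pos: [485.0, 195.1, 28.9]
tool_rot: [-3.133, -0.007, 3.037]
force: [-4.4, 0.2, 4.0]
width: -0.3
clock: 20.75
eef_pos: [459.8, 175.2, 160.6]
tool_rot: [-3.135, -0.003, 3.039]
force: [1.3, -0.5, -0.4]
width: -0.0
clock: 21.15
eef_pos: [453.7, 113.2, 180.0]
tool_rot: [-3.134, -0.003, 3.034]
force: [-0.3, -0.1, -0.6]
width: -0.1
t 21.15 eef [453.7 113.2 180. ] rpy [-3.134e+00 -3.000e-03  3.034e+00] F [-0.3  -0.06 -0.59] w -0.1 j [-0.21  0.45 -0.14  2.06  0.11  0.64  1.04]
 frame xy [-116.6  -29.1] Fframe [-0.29 -0.09]
```

View pics/w15z.png

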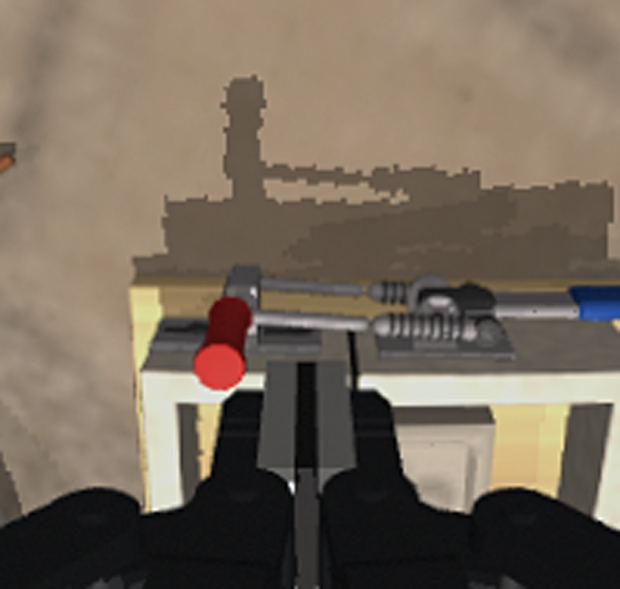

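View pics/s15z.png

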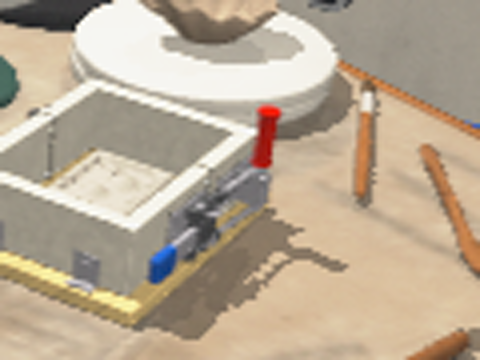

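View pics/t15.png

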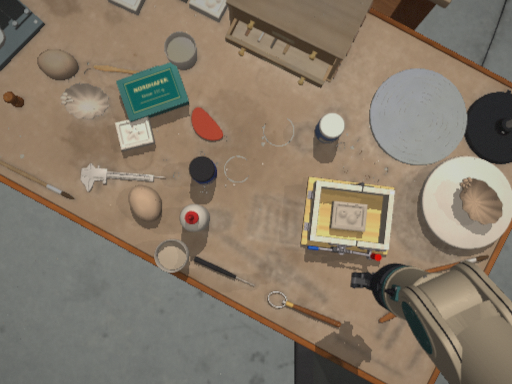

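The lever lies home along the front, parallel to the wall. The knob is in the keeper, the seam is closed, and the tile and bystanders look unmoved. The gripper is clear, so I'm handing in.

```bash
python3 -c "
from cell import ctrl
print(ctrl.finish_job())"
```

```text
the job is handed in; nothing more can be done
None
```

The casting frame is shut, hooked and clamped, and I handed the job in at about 21 s.

- **Gate:** I pushed the hinged half shut until it met its stop. The force peaked at about 11 N over the last 0.3 s, at the stop.
- **Bail:** I took it round the lip and drew it to the web, where it stalled at frame y ≈ −55.2 mm. The pictures had predicted −55.4. The force there was about 4.7 N, roughly 2 N of it drag. The bail stayed hooked when I let go.
- **Lever:** I pushed the blue tip over centre with at most about 10 N. It snapped over and then bore solidly at home at about 5 N.
- **Last checks:** The final wrist, scene and top pictures show the seam closed, the bail in the keeper and the lever lying along the front wall. The tile and the bystanders look unmoved, and the gripper is clear.

Two checks disagreed along the way:

- **Camera poses:** An early wrist-camera estimate of the frame was about 10 mm off the other two cameras. A second wrist view agreed with them, and I used that one.
- **Reach limit:** The arm hit its inner limit near the lever tip and stopped about 15 mm too high. I began the lever push nearer the pivot for that reason.

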